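Tip a standing bar into a marking jig and press it home

ROBOT

A 6-joint arm with a two-finger parallel gripper is mounted at the origin on a cart in front of the work surface, level with it; the furniture and walls round the work are solid. World frame = base frame: x ahead of the robot, y to its left, z up, the work surface at z = 0. Lengths are in m, angles in rad, forces in N, time in s.
With the tool pointing down it reaches from about 0.225 to 0.875 m from the base axis. Payload 3.4 kg.
Tool frame: the origin (TCP) lies at the centre of the arm's flange, where the gripper is bolted on; the fingertips stand manip.tcp_to_tips ahead of it and the grasp point (between the pads) lies 155 mm ahead of it (manip.tcp_to_tips is the distance from the TCP to the fingertips, in m); z points along the fingers, y is the line along which they close (so a half turn about z gives the same grasp; the last joint's range is limited). The gripper opens to 85 mm and grips with 20 to 120 N. Pads are 22 mm wide; open, the fingers measure 114 mm over their backs; the gripper's body (76 mm by 85 mm) begins 54 mm behind the grasp point. The pads swing forward as they close: fully open they stand 13 mm farther back than shut.
Start: joints at [1.222, 0.276, 1.505, -0, 1.361, -0.121], TCP at [0.13, 0.56, 0.405] pointing down, gripper open.
Joint ranges: [-2.89, 2.89], [-0.75, 2.08], [0.22, 2.7], [-1.18, 4.32], [0.11, 2.71], [-2.7, 2.7]. Speed limits (rad/s): [2.57, 2.57, 3.14, 3.14, 3.14, 3.14].

INTERFACE

Orientations are given as a unit quaternion [w, x, y, z].
In Python, from rig import sensors, imaging, manip gives the robot as it stands. The module is installed in compiled form; this text tells all that it offers.
- The arm moves only by the tool jog_arm, never from a script. Its argument "plan" is a list of rows, each an object of numbers: "dx", "dy", "dz": the shift along the tool's x, y, z in mm; "ax", "ay", "az": the turn, a rotation vector about the tool's x, y, z in units of 6 degrees (1.0 is 6 degrees); "grip": the closure, from 0 (fully open) to 1 (shut). A call has 1 to 20 rows; each row shifts and turns the commanded pose from where the row before left it, along the tool's axes as they then stand; what a row does not reach is not made up. A row lasts 1/12 s, in which the tool goes at most 41.7 mm and 7.16 degrees, less where a joint would pass 70% of its speed; a pose out of reach is approached as far as the arm can. A call is refused whole if a number of a shift passes 41.7 or a number of a turn 1, either way. A call with a gripper value outside its range is refused whole. The fingers move at their own pace and stop on an object; "grip_force" is the grip in N (left out, the last holds). Time passes only in rows, so rows that do not move let the fingers close. It gives the time, the measured TCP pose, the force, the opening and the grip force at its end, in the units of the state.
- sensors.get_state(): the state, without advancing time (a new reading comes with each control period).
- imaging.get_image(name): name is "scene" or "top" or "wrist"; returns a dict with "image" (384x512x3 uint8, red, green, blue), "K" (3x3 intrinsics, pixels), "extrinsics" (4x4, takes a point from world to camera coordinates). Camera axes: x right, y up, looking along -z (the intrinsics and any distortion apply to the point x, -y, -z); pixel columns grow to the right and rows downward; lengths in m; the calibration is good to about 2 mm. The wrist camera is an equidistant fisheye: a pixel r from the principal point sees the ray r / f radians off the axis. A picture is of the moment at which its call begins. There is no depth.
- manip.sign_off(): hands the job in; it is judged then, once.
The state is a dict: "clock": time; "qpos": joint angles; "qd": joint speeds; "effort": joint torques, N m; "position": TCP position; "ee_rot": TCP orientation; "contact_force": force on the tool from outside, world axes, zero at the start; "moment": the same for the moment, N m; "width": finger opening in m; "gripper_force": force on a finger pad.
Only numpy, scipy, OpenCV 4.12 (cv2) and the standard library are available. Lean on these libraries where they do the work, as an engineer would, in place of code of your own. Each camera call takes 0.05 s, during which the arm holds its last target. There are 200 camera calls.

TASK

The long glazed bar stands on its end on the cork bed of the low wooden jig: tip it over by pushing it high up, so that it falls flat on its broad side along the bed with its top toward the end stop. Then slide it along the bed between the two rails until its end sits square against the end stop, press it there with a steady 10 N or so for about a second (never as much as 20 N), and leave it there. Do not lift the bar off the bed, and leave the other things where they are.

Things in the scene. Friction and masses are not known exactly. Their poses are not given: they have to be found in the camera images.
- bar_center (a point): Centre of the loose glazed bar: solid, 204 mm long (y), 62 mm wide (x; glaze up to 67), 30 mm thick (z), 0.3 to 0.5 kg. It starts standing on the bed, y vertical, z pointing along the jig away from the stop; tipped toward the stop it passes its balance after leaning 0.15 rad, then falls by itself to lie with z up. Slid on the bed it drags with 2 to 6 N.
- bar_lead (a point): Centre of the 62 x 30 mm end face of the bar that is on top at the start and must finally rest on the stop. Axes as bar_center.
- bar_foot (a point): Centre of the opposite end face, the one the bar stands on at the start and can be pushed on at the end. Axes as bar_center.
- jig: Fixed jig, 150 mm wide (x), 425 mm long (y), origin at the centre of its underside, z up. Flat cork bed 12 mm above the worktop. Stop at the -y end (face at y = -0.18), bar standing near the +y end. Two rails (tops 25 mm above the worktop) from y = -0.18 to -0.11, 78 mm apart about x = 0, then flared to a mouth about 120 mm wide at y = -0.08; the rest of the bed is open.
- stop: End stop of the jig: rigid fixed wood block with a steel face 100 mm wide, top 43 mm above the worktop. Origin in the middle of the face's width, 9 mm above the worktop; y points from the face along the jig toward the bar, x across.
- spare_bar: Bystander: a similar bar lying flat on the worktop, 67 x 194 x 30 mm, beside the jig.
- tile_a: Bystander: white tile 65 x 65 x 11 mm beside the jig.
- cube: Bystander: open cream ceramic cube 61 x 58 x 62 mm beside the jig near the stop.
- sample: Bystander: small L-shaped test tile 34 x 46 x 50 mm, on the robot's side of the jig.
- glaze: Bystander: screw-top jar, diameter 56 mm, 68 mm high.
- rib: Bystander: flat wooden rib 54 x 109 x 9 mm.
Things that resemble listed ones, but are neither listed nor needed, are in the scene too. Leave any orange, red or yellow look-alike of the part that bears bar_center alone.

How it is judged:
On the way, in this order (a step that is already met when the one before it is completed fails the run):
1. the bar has been tipped and lies flat, its former top toward the stop, not yet at the stop (angle between bar_center's own z axis and vertical below 0.12 rad and y of bar_lead in the frame of stop above 0.02 m), for 0.2 s.
2. the bar is pressed against the stop with 3 to 20 N for half a second (contact force between bar and stop between 3 and 20 N and y of bar_lead in the frame of stop below 0.004 m), for 0.5 s.
At the end, for the whole second after the job is handed in: The bar lies flat on the bed (within 0.06 rad) between the rails, its end within 4 mm of the stop and square to it within 0.06 rad, centred within 12 mm, released and at rest (angle between bar_center's own z axis and vertical below 0.06 rad and height (world z) of bar_center below 0.032 m and y of bar_lead in the frame of stop below 0.004 m and x of bar_lead in the frame of stop between -0.012 and 0.012 m and angle between the y axis of bar_center and the y axis of stop, either way round below 0.06 rad and linear speed of bar below 0.01 m/s); the robot touches nothing.
It fails at once if the bar is pushed on the stop with more than 22 N (contact force between bar and stop above 22 N).
It fails at once if the bar is lifted off the bed (height (world z) of bar_center above 0.135 m or height (world z) of each of bar_lead, bar_foot above 0.05 m).
It fails at once if another thing is disturbed by more than 20 mm (distance of any of spare_bar, tile_a, cube, sample, glaze, rib from where it was at the start of the episode above 0.02 m).
It also fails if it takes over 64 s, if anything falls off the work surface, if the arm or the gripper's body presses on something with over 40 N, if the wrist force passes 120 N, or if a joint passes its speed limit or range.

## Working session

There is one attempt and no reset: what is moved stays moved. The work goes in short steps, Python scripts to look and compute and a tool call to move; the robot and the scene stay as the last step left them, time stands still between calls to the robot, and variables do not carry over. Pictures are saved under pics/ and viewed, at most 10 in all, crops included, and the job is handed in when it is done.

Besides the shell and the picture viewer there is one more tool, called after "Request:" as name(argument=value, ...), one argument or row to a line, values as JSON. jog_arm: Moves the arm, as the interface text tells. Its arguments: {"type":"object","properties":{"plan":{"type":"array"},"grip_force":{"type":"number"}},"required":["plan"]}

```bash
mkdir -p pics
cat > h.py <<'E'
from rig import sensors, imaging, manip
import numpy as np, cv2
def cap(n,fn=None):
    d=imaging.get_image(n)
    if fn: cv2.imwrite('pics/'+fn,d['image'][:,:,::-1])
    return d
def ray(d,u,v):
    K=np.array(d['K']);E=np.array(d['extrinsics'])
    p=np.linalg.inv(K)@[u,v,1]; r=E[:3,:3].T@np.array([p[0],-p[1],-p[2]]); c=-E[:3,:3].T@E[:3,3]
    return c,r
def at(d,u,v,z):
    c,r=ray(d,u,v); return c+r*(z-c[2])/r[2]
def proj(d,P):
    K=np.array(d['K']);E=np.array(d['extrinsics'])
    q=E[:3,:3]@P+E[:3,3]; q=K@np.array([q[0],-q[1],-q[2]]); return q[:2]/q[2]
E
python3 - <<'E'
from h import *
import pickle
np.set_printoptions(precision=4,suppress=True)
a=cap('top','top.png');b=cap('scene','scene.png')
pickle.dump((a,b),open('im.pkl','wb'))
for d in(a,b): print(d['K'],d['extrinsics'],[k for k in d])
print(sensors.get_state(), manip.tcp_to_tips)
i=np.hstack([a['image'],b['image']])
E
```

```text
[[471.6293   0.     257.339 ]
 [  0.     471.6293 189.4383]
 [  0.       0.       1.    ]] [[-0.0281 -0.9994 -0.0195  0.0182]
 [ 0.9977 -0.0292  0.0617 -0.5294]
 [-0.0622 -0.0177  0.9979 -1.6836]
 [ 0.      0.      0.      1.    ]] ['image', 'K', 'extrinsics']
[[420.8258   0.     254.6657]
 [  0.     420.8258 194.4862]
 [  0.       0.       1.    ]] [[ 0.6309 -0.7757  0.015  -0.3477]
 [ 0.3236  0.2807  0.9036 -0.3161]
 [-0.7051 -0.5652  0.4281 -0.9655]
 [ 0.      0.      0.      1.    ]] ['image', 'K', 'extrinsics']
{'clock': 0.1, 'qpos': array([ 1.222 ,  0.2765,  1.506 , -0.    ,  1.3607, -0.121 ]), 'qd': array([-0.0007, -0.0006, -0.002 , -0.0006,  0.0005,  0.0005]), 'effort': array([  0.0009, -41.7699, -24.6403,  -0.0001,   0.006 ,  -0.    ]), 'position': array([0.1298, 0.56  , 0.4039]), 'ee_rot': array([-0.0002,  0.1136,  0.9935, -0.0008]), 'contact_force': array([0.7482, 0.4707, 0.4134]), 'moment': array([-0.0458, -0.0022,  0.0288]), 'gripper_force': 0.0, 'width': 0.08502946792671562} 0.1734
```

View pics/top.png

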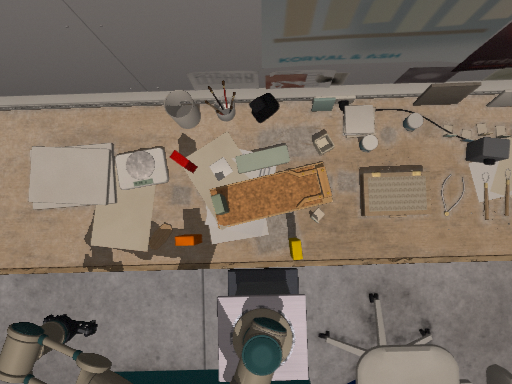

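View pics/scene.png

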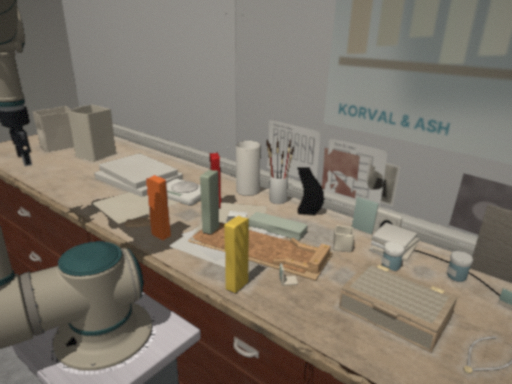

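The standing bars are the green one on the cork bed (top 220,204; scene 209,203), orange (top 187,240), red (183,160) and yellow (296,249). Only the green one stands on the jig; the others are the look-alikes to leave alone. A flat green spare lies at top (262,158). I'll confirm in an enlarged crop.

Run:
```python
from h import *
import pickle
a,b=pickle.load(open('im.pkl','rb'))
c=a['image'][140:240,200:340,::-1]
cv2.imwrite('pics/c1.png',cv2.resize(c,None,fx=5.7,fy=5.7,interpolation=cv2.INTER_CUBIC)[:600,:800])
c=b['image'][160:280,180:340,::-1]
cv2.imwrite('pics/c2.png',cv2.resize(c,None,fx=5,fy=5,interpolation=cv2.INTER_CUBIC))
```

```text
(no output)
```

View pics/c1.png

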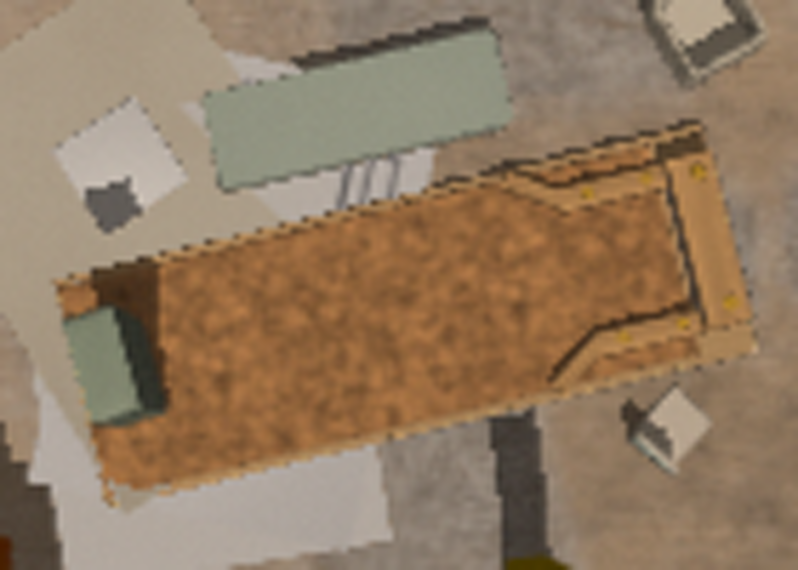

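View pics/c2.png

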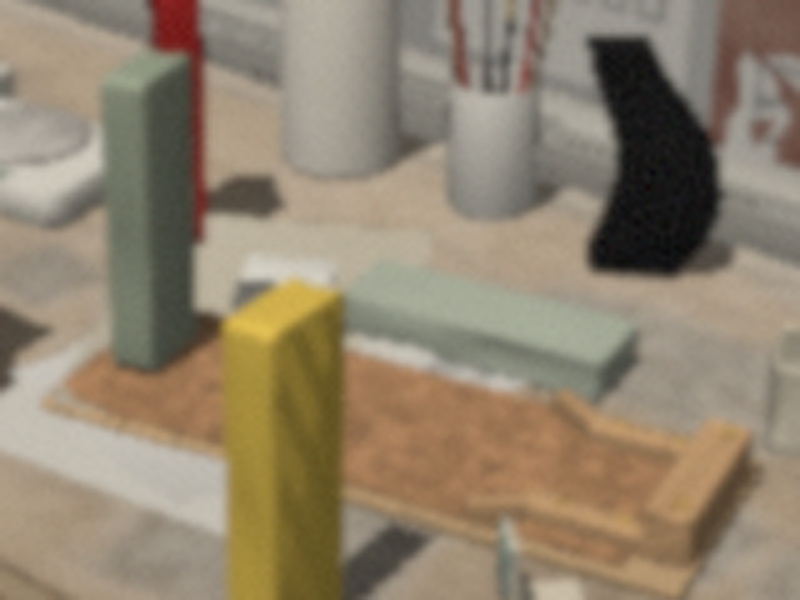

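The crops confirm it: green bar standing at the left end of the bed (crop top-face corners 65,320 / 110,308 / 137,412 / 93,427). Stop block is at the right with its face running (668,172) to (705,325). Rails are just before it.

```bash
cat >> h.py <<'E'
def crop(x,y): return (x+.5)/5.7-.5+200,(y+.5)/5.7-.5+140
E
python3 - <<'E'
from h import *
import pickle
np.set_printoptions(precision=4,suppress=True)
a,b=pickle.load(open('im.pkl','rb'))
T=lambda x,y,z: at(a,*crop(x,y),z)
bt=np.array([T(*p,.216) for p in[(65,320),(110,308),(137,412),(93,427)]]);print('bartop',bt[:,:2],bt.mean(0))
j=np.array([T(*p,.012) for p in[(57,283),(110,490),(752,340),(700,130)]]);print('jig',j[:,:2],j.mean(0))
print('lens',[np.linalg.norm(j[i]-j[i-1]) for i in range(4)],[np.linalg.norm(bt[i]-bt[i-1]) for i in range(4)])
s=np.array([T(*p,.043) for p in[(668,172),(705,325)]]);print('stopface',s,s.mean(0),np.linalg.norm(s[0]-s[1]))
l=[j[2]-j[1],j[3]-j[0]];print('ang',[np.arctan2(v[1],v[0]) for v in l], 'stop', np.arctan2(*(s[0]-s[1])[[1,0]]))
d=bt[1]-bt[0]+bt[2]-bt[3];print('bar',np.arctan2(d[1],d[0]));d=bt[1]-bt[2]+bt[0]-bt[3];print(np.arctan2(d[1],d[0]))
th=np.mean([np.arctan2(v[1],v[0]) for v in l])
# from scene, bar foot corners
u=lambda x,y:((x+.5)/5-.5+180,(y+.5)/5-.5+160)
f=[at(b,*u(*p),.012) for p in[(115,360),(155,370),(195,335)]];print('foot',np.array(f))
ft=[at(b,*u(*p),.216) for p in[(104,84),(148,95),(188,58),(140,52)]];print('top sc',np.array(ft),np.mean(ft,0))
js=[at(b,*u(*p),.012) for p in[(45,400),(685,585)]];print(np.array(js))
# small bystander sample/yellow
print('yellow top',at(b,*u(285,300),.2), at(a,*crop(530,565),.2))
E
```

```text
bartop [[0.5015 0.1476]
 [0.5075 0.1222]
 [0.449  0.1085]
 [0.4414 0.1333]] [0.4748 0.1279 0.216 ]
jig [[ 0.5358  0.176 ]
 [ 0.4037  0.1453]
 [ 0.4868 -0.2628]
 [ 0.621  -0.235 ]] [ 0.5118 -0.0441  0.012 ]
lens [np.float64(0.4196772003093446), np.float64(0.13558229367394262), np.float64(0.4164584170282103), np.float64(0.13708232316068253)] [np.float64(0.06180633532709516), np.float64(0.02602579065677116), np.float64(0.060043923793918486), np.float64(0.025899233564268997)]
stopface [[ 0.5918 -0.2104  0.043 ]
 [ 0.4958 -0.2298  0.043 ]] [ 0.5438 -0.2201  0.043 ] 0.09791575560529328
ang [np.float64(-1.369847687876799), np.float64(-1.366153888176278)] stop 0.20018668738893527
bar -1.305056338014998
0.2322130422887599
foot [[0.4538 0.1376 0.012 ]
 [0.4615 0.1092 0.012 ]
 [0.5109 0.1209 0.012 ]]
top sc [[0.4367 0.1185 0.216 ]
 [0.442  0.0872 0.216 ]
 [0.4989 0.1093 0.216 ]
 [0.4865 0.1382 0.216 ]] [0.466  0.1133 0.216 ]
[[ 0.3909  0.1355  0.012 ]
 [ 0.4855 -0.2712  0.012 ]]
yellow top [ 0.329 -0.119  0.2  ] [ 0.3575 -0.1082  0.2   ]
```

Request:
jog_arm(
  plan=[
    {"dz": -25, "grip": 1},
    {"dz": -25, "grip": 1},
    {"dx": -31.4, "dy": -22.6, "grip": 1},
    {"dx": -31.4, "dy": -22.6, "grip": 1},
    {"dx": -31.4, "dy": -22.6, "grip": 1},
    {"dx": -31.4, "dy": -22.6, "grip": 1},
    {"dx": -31.4, "dy": -22.6, "grip": 1},
    {"dx": -31.4, "dy": -22.6, "grip": 1},
    {"dx": -31.4, "dy": -22.6, "grip": 1},
    {"dx": -31.4, "dy": -22.6, "grip": 1},
    {"dx": -31.4, "dy": -22.6, "grip": 1},
    {"dx": -31.4, "dy": -22.6, "grip": 1},
    {"dx": -31.4, "dy": -22.6, "grip": 1},
    {"dx": -31.4, "dy": -22.6, "grip": 1},
    {"dx": -31.4, "dy": -22.6, "grip": 1},
    {"grip": 1},
  ],
)

```text
$.plan[0]: bad value
```

Request:
jog_arm(
  plan=[
    {"az": 0.99, "grip": 1},
    {"az": 0.99, "grip": 1},
    {"az": 0.99, "grip": 1},
    {"az": 0.99, "grip": 1},
    {"az": 0.99, "grip": 1},
    {"az": 0.99, "grip": 1},
    {"az": 0.99, "grip": 1},
    {"az": 0.99, "grip": 1},
    {"az": 0.99, "grip": 1},
    {"az": 0.99, "grip": 1},
    {"az": 0.99, "grip": 1},
    {"grip": 1},
    {"grip": 1},
  ],
)

```text
$.plan[0]: bad value
```

```bash
cat >> h.py <<'E'
S=np.array([.5438,-.2201]); th=.2
Y=np.array([-np.sin(th),np.cos(th)]); X=np.array([np.cos(th),np.sin(th)])
def rep():
    from scipy.spatial.transform import Rotation as R
    s=sensors.get_state(); w,x,y,z=s['ee_rot']; M=R.from_quat([x,y,z,w]).as_matrix()
    p=s['position']; r=p[:2]-S
    print('clk',s['clock'],'pos',p,'jigXY',r@X,r@Y,'tooly yaw',np.arctan2(M[1,1],M[0,1]),'z',M[:,2],'F',s['contact_force'],'Falong',s['contact_force'][:2]@Y,'w',s['width'])
E
python3 - <<'E'
from h import *
np.set_printoptions(precision=4,suppress=True)
rep()
cap('wrist','w1.png')
E
```

```text
clk 0.1 pos [0.1298 0.56   0.4039] jigXY -0.2507707271796411 0.8467659105466072 tooly yaw 1.3430088828987439 z [-0.0006 -0.0016 -1.    ] F [0.7482 0.4707 0.4134] Falong 0.31263054671165974 w 0.08502946792671562
```

Request:
jog_arm(
  plan=[
    {"dx": 0, "dy": 0, "dz": -25, "ax": 0, "ay": 0, "az": 0, "grip": 1},
    {"dx": 0, "dy": 0, "dz": -25, "ax": 0, "ay": 0, "az": 0, "grip": 1},
  ],
)

```text
clock: 0.32
position: [0.1297, 0.5598, 0.4532]
ee_rot: [-0.001, 0.114, 0.994, -0.003]
contact_force: [-0.3, 0.5, 0.5]
width: 0.0637
gripper_force: 0.0
```

Request:
jog_arm(
  plan=[
    {"dx": -31.4, "dy": -22.6, "dz": 0, "ax": 0, "ay": 0, "az": 0, "grip": 1},
    {"dx": -31.4, "dy": -22.6, "dz": 0, "ax": 0, "ay": 0, "az": 0, "grip": 1},
    {"dx": -31.4, "dy": -22.6, "dz": 0, "ax": 0, "ay": 0, "az": 0, "grip": 1},
    {"dx": -31.4, "dy": -22.6, "dz": 0, "ax": 0, "ay": 0, "az": 0, "grip": 1},
    {"dx": -31.4, "dy": -22.6, "dz": 0, "ax": 0, "ay": 0, "az": 0, "grip": 1},
    {"dx": -31.4, "dy": -22.6, "dz": 0, "ax": 0, "ay": 0, "az": 0, "grip": 1},
    {"dx": -31.4, "dy": -22.6, "dz": 0, "ax": 0, "ay": 0, "az": 0, "grip": 1},
    {"dx": -31.4, "dy": -22.6, "dz": 0, "ax": 0, "ay": 0, "az": 0, "grip": 1},
    {"dx": -31.4, "dy": -22.6, "dz": 0, "ax": 0, "ay": 0, "az": 0, "grip": 1},
    {"dx": -31.4, "dy": -22.6, "dz": 0, "ax": 0, "ay": 0, "az": 0, "grip": 1},
    {"dx": -31.4, "dy": -22.6, "dz": 0, "ax": 0, "ay": 0, "az": 0, "grip": 1},
    {"dx": -31.4, "dy": -22.6, "dz": 0, "ax": 0, "ay": 0, "az": 0, "grip": 1},
    {"dx": -31.4, "dy": -22.6, "dz": 0, "ax": 0, "ay": 0, "az": 0, "grip": 1},
    {"dx": 0, "dy": 0, "dz": 0, "ax": 0, "ay": 0, "az": 0, "grip": 1},
  ],
)

```text
clock: 1.48
position: [0.4652, 0.1772, 0.4541]
ee_rot: [0.002, 0.117, 0.993, -0.002]
contact_force: [-0.1, 0.2, 0.5]
width: 0.0001
gripper_force: 0.0
```

Request:
jog_arm(
  plan=[
    {"dx": 0, "dy": 0, "dz": 0, "ax": 0, "ay": 0, "az": 0.99, "grip": 1},
    {"dx": 0, "dy": 0, "dz": 0, "ax": 0, "ay": 0, "az": 0.99, "grip": 1},
    {"dx": 0, "dy": 0, "dz": 0, "ax": 0, "ay": 0, "az": 0.99, "grip": 1},
    {"dx": 0, "dy": 0, "dz": 0, "ax": 0, "ay": 0, "az": 0.99, "grip": 1},
    {"dx": 0, "dy": 0, "dz": 0, "ax": 0, "ay": 0, "az": 0.99, "grip": 1},
    {"dx": 0, "dy": 0, "dz": 0, "ax": 0, "ay": 0, "az": 0.99, "grip": 1},
    {"dx": 0, "dy": 0, "dz": 0, "ax": 0, "ay": 0, "az": 0.99, "grip": 1},
    {"dx": 0, "dy": 0, "dz": 0, "ax": 0, "ay": 0, "az": 0.99, "grip": 1},
    {"dx": 0, "dy": 0, "dz": 0, "ax": 0, "ay": 0, "az": 0.99, "grip": 1},
    {"dx": 0, "dy": 0, "dz": 0, "ax": 0, "ay": 0, "az": 0.99, "grip": 1},
    {"dx": 0, "dy": 0, "dz": 0, "ax": 0, "ay": 0, "az": 0.99, "grip": 1},
    {"dx": 0, "dy": 0, "dz": 0, "ax": 0, "ay": 0, "az": 0, "grip": 1},
    {"dx": 0, "dy": 0, "dz": 0, "ax": 0, "ay": 0, "az": 0, "grip": 1},
  ],
)

```text
clock: 2.57
position: [0.4609, 0.182, 0.4545]
ee_rot: [-0.0, 0.631, 0.776, -0.0]
contact_force: [0.1, 1.0, 0.2]
width: 0.0
gripper_force: 0.0
```

Run:
```python
from h import *
np.set_printoptions(precision=4,suppress=True)
rep()
w=cap('wrist'); print(w['K'],w['extrinsics'])
import pickle; pickle.dump(w,open('w1.pkl','wb'))
cv2.imwrite('pics/w2.png',w['image'][:,:,::-1])
```

```text
clk 2.5667 pos [0.4609 0.182  0.4545] jigXY -0.0013662566730613184 0.41056257197104706 tooly yaw 0.20552874013847902 z [-0.0006  0.     -1.    ] F [0.108  0.9895 0.1766] Falong 0.9482762878847236 w 2.5303537586277643e-05
[[297.3186   0.     256.4233]
 [  0.     297.3186 191.0661]
 [  0.       0.       1.    ]] [[ 0.979   0.204  -0.0001 -0.487 ]
 [-0.1952  0.9367 -0.2906 -0.0273]
 [-0.0592  0.2845  0.9568 -0.4522]
 [ 0.      0.      0.      1.    ]]
```

View pics/w2.png

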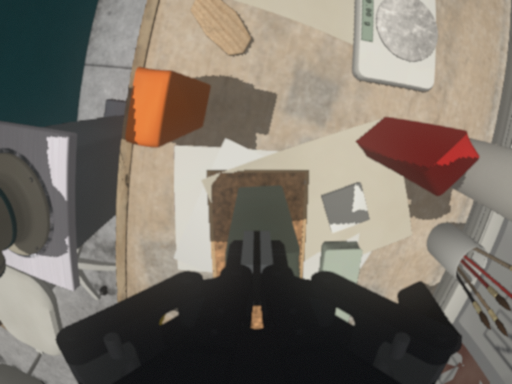

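The wrist view shows the green bar's back face (foot edge about (243,187)–(285,187)) centred below the closed fingertips (257,235). The bed end edge runs (210,172)–(308,171). I'll measure its lateral position and yaw.

```bash
cat >> h.py <<'E'
def fat(d,u,v,z):
    K=np.array(d['K']);E=np.array(d['extrinsics'])
    q=np.array([(u-K[0,2])/K[0,0],(v-K[1,2])/K[1,1]]);t=np.linalg.norm(q)
    p=np.array([*(q/t*np.sin(t)),np.cos(t)]) if t>0 else np.array([0,0,1.])
    r=E[:3,:3].T@np.array([p[0],-p[1],-p[2]]); c=-E[:3,:3].T@E[:3,3]
    return c+r*(z-c[2])/r[2]
def jig(P): return (P[:2]-S)@X,(P[:2]-S)@Y
E
python3 - <<'E'
from h import *
import pickle
np.set_printoptions(precision=4,suppress=True)
w=pickle.load(open('w1.pkl','rb'))
E=np.array(w['extrinsics']);print('cam',-E[:3,:3].T@E[:3,3])
for n,u,v,z in[('footL',243,187,.012),('footR',285,187,.012),('bedL',210,172,.012),('bedR',308,171,.012),('sideL',231,235,.2),('sideR',296,235,.2)]:
    P=fat(w,u,v,z);print(n,P,jig(P))
i=w['image'][150:270,180:340,::-1]
cv2.imwrite('pics/w3.png',cv2.resize(i,None,fx=5,fy=5,interpolation=cv2.INTER_CUBIC))
E
```

```text
cam [0.4447 0.2535 0.4247]
footL [0.4499 0.1329 0.012 ] (np.float64(-0.02185738972817639), np.float64(0.36457712680012333))
footR [0.5095 0.1453 0.012 ] (np.float64(0.03896380522738224), np.float64(0.36492194409884166))
bedL [0.3991 0.1452 0.012 ] (np.float64(-0.06925477062644834), np.float64(0.3867989779804505))
bedR [0.5367 0.1755 0.012 ] (np.float64(0.0715796184565554), np.float64(0.38909488165140454))
sideL [0.4456 0.1448 0.2   ] (np.float64(-0.023744032285928574), np.float64(0.377165018341263))
sideR [0.4989 0.1558 0.2   ] (np.float64(0.03068658579230379), np.float64(0.3773193137879985))
```

View pics/w3.png

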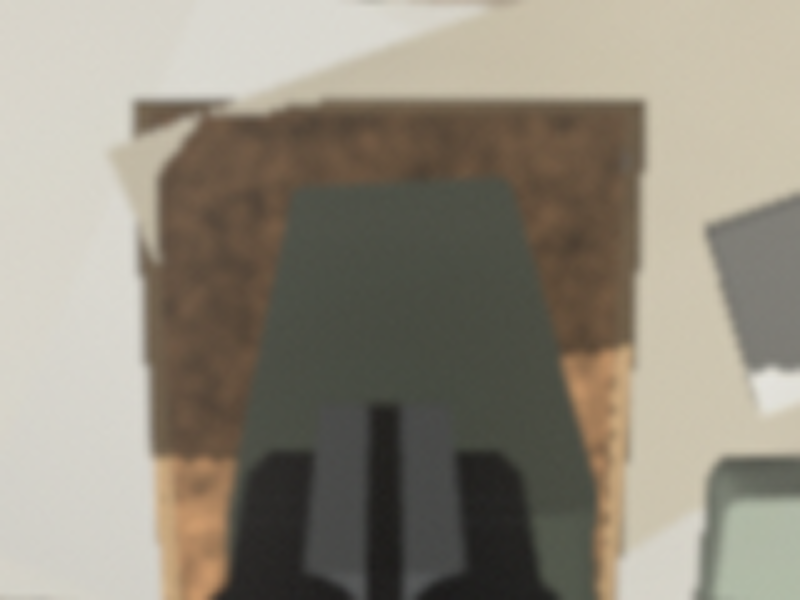

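The bar is about 4 mm right of the bed centre, yawed about 0.04 rad, with its back face at jig Y ≈ 0.37. I'll descend behind it with 25 mm clearance, tips at z = 0.18, then push slowly.

Request:
jog_arm(
  plan=[
    {"dx": 0, "dy": 5, "dz": 20, "ax": 0, "ay": 0, "az": 0, "grip": 1},
    {"dx": 0, "dy": 0, "dz": 27, "ax": 0, "ay": 0, "az": 0, "grip": 1},
    {"dx": 0, "dy": 0, "dz": 27, "ax": 0, "ay": 0, "az": 0, "grip": 1},
    {"dx": 0, "dy": 0, "dz": 27, "ax": 0, "ay": 0, "az": 0, "grip": 1},
    {"dx": 0, "dy": 0, "dz": 0, "ax": 0, "ay": 0, "az": 0, "grip": 1},
    {"dx": -3, "dy": 0, "dz": 0, "ax": 0, "ay": 0, "az": 0, "grip": 1},
    {"dx": -3, "dy": 0, "dz": 0, "ax": 0, "ay": 0, "az": 0, "grip": 1},
    {"dx": -3, "dy": 0, "dz": 0, "ax": 0, "ay": 0, "az": 0, "grip": 1},
    {"dx": -3, "dy": 0, "dz": 0, "ax": 0, "ay": 0, "az": 0, "grip": 1},
    {"dx": -3, "dy": 0, "dz": 0, "ax": 0, "ay": 0, "az": 0, "grip": 1},
    {"dx": -3, "dy": 0, "dz": 0, "ax": 0, "ay": 0, "az": 0, "grip": 1},
    {"dx": -3, "dy": 0, "dz": 0, "ax": 0, "ay": 0, "az": 0, "grip": 1},
    {"dx": -3, "dy": 0, "dz": 0, "ax": 0, "ay": 0, "az": 0, "grip": 1},
    {"dx": -3, "dy": 0, "dz": 0, "ax": 0, "ay": 0, "az": 0, "grip": 1},
    {"dx": -3, "dy": 0, "dz": 0, "ax": 0, "ay": 0, "az": 0, "grip": 1},
  ],
)

```text
clock: 3.87
position: [0.4722, 0.1531, 0.3537]
ee_rot: [-0.0, 0.632, 0.775, 0.0]
contact_force: [-1.0, -0.0, 0.1]
width: -0.0002
gripper_force: 0.0
```

Request:
jog_arm(
  plan=[
    {"dx": -3, "dy": 0, "dz": 0, "ax": 0, "ay": 0, "az": 0, "grip": 1},
    {"dx": -3, "dy": 0, "dz": 0, "ax": 0, "ay": 0, "az": 0, "grip": 1},
    {"dx": -3, "dy": 0, "dz": 0, "ax": 0, "ay": 0, "az": 0, "grip": 1},
    {"dx": -3, "dy": 0, "dz": 0, "ax": 0, "ay": 0, "az": 0, "grip": 1},
    {"dx": -3, "dy": 0, "dz": 0, "ax": 0, "ay": 0, "az": 0, "grip": 1},
    {"dx": -3, "dy": 0, "dz": 0, "ax": 0, "ay": 0, "az": 0, "grip": 1},
    {"dx": -3, "dy": 0, "dz": 0, "ax": 0, "ay": 0, "az": 0, "grip": 1},
  ],
)

```text
clock: 4.45
position: [0.4764, 0.1325, 0.3537]
ee_rot: [0.0, 0.632, 0.775, 0.0]
contact_force: [-0.0, -0.6, 1.1]
width: 0.0002
gripper_force: 0.0
```

Run:
```python
from h import *
np.set_printoptions(precision=4,suppress=True)
rep()
t=cap('top')['image'][140:240,200:340,::-1]; b=cap('scene')['image'][160:280,180:340,::-1]
cv2.imwrite('pics/m1.png',np.hstack([cv2.resize(t,(400,286)),cv2.resize(b,(381,286))]))
```

```text
clk 4.45 pos [0.4764 0.1325 0.3537] jigXY 0.003985076599594062 0.3589782214473371 tooly yaw 0.2026725781384011 z [ 0. -0. -1.] F [-0.028  -0.5864  1.0522] Falong -0.5691487565811767 w 0.00023960654894092387
```

View pics/m1.png

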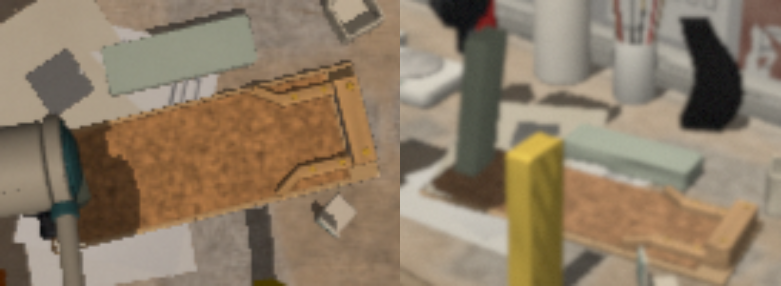

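The bar is leaning toward the stop (right crop, top at (485,35), foot at (470,170)), not yet past balance. I'll continue.

Request:
jog_arm(
  plan=[
    {"dx": -3, "dy": 0, "dz": 0, "ax": 0, "ay": 0, "az": 0, "grip": 1},
    {"dx": -3, "dy": 0, "dz": 0, "ax": 0, "ay": 0, "az": 0, "grip": 1},
    {"dx": -3, "dy": 0, "dz": 0, "ax": 0, "ay": 0, "az": 0, "grip": 1},
    {"dx": -3, "dy": 0, "dz": 0, "ax": 0, "ay": 0, "az": 0, "grip": 1},
    {"dx": -3, "dy": 0, "dz": 0, "ax": 0, "ay": 0, "az": 0, "grip": 1},
    {"dx": -3, "dy": 0, "dz": 0, "ax": 0, "ay": 0, "az": 0, "grip": 1},
    {"dx": 0, "dy": 0, "dz": 0, "ax": 0, "ay": 0, "az": 0, "grip": 1},
    {"dx": 0, "dy": 0, "dz": 0, "ax": 0, "ay": 0, "az": 0, "grip": 1},
    {"dx": 0, "dy": 0, "dz": 0, "ax": 0, "ay": 0, "az": 0, "grip": 1},
    {"dx": 0, "dy": 0, "dz": 0, "ax": 0, "ay": 0, "az": 0, "grip": 1},
    {"dx": 0, "dy": 0, "dz": 0, "ax": 0, "ay": 0, "az": 0, "grip": 1},
    {"dx": 0, "dy": 0, "dz": 0, "ax": 0, "ay": 0, "az": 0, "grip": 1},
    {"dx": 0, "dy": 0, "dz": 0, "ax": 0, "ay": 0, "az": 0, "grip": 1},
    {"dx": 0, "dy": 0, "dz": 0, "ax": 0, "ay": 0, "az": 0, "grip": 1},
    {"dx": 0, "dy": 0, "dz": 0, "ax": 0, "ay": 0, "az": 0, "grip": 1},
    {"dx": 0, "dy": 0, "dz": 0, "ax": 0, "ay": 0, "az": 0, "grip": 1},
  ],
)

```text
clock: 5.88
position: [0.4799, 0.1152, 0.3537]
ee_rot: [-0.0, 0.632, 0.775, 0.0]
contact_force: [0.1, -0.7, 0.7]
width: 0.0003
gripper_force: 0.0
```

Run:
```python
from h import *
import pickle
np.set_printoptions(precision=4,suppress=True)
rep()
T=cap('top');B=cap('scene');pickle.dump((T,B),open('im2.pkl','wb'))
t=T['image'][140:240,200:340,::-1]; b=B['image'][160:280,180:340,::-1]
# green hue mask near bed
hsv=cv2.cvtColor(T['image'],cv2.COLOR_RGB2HSV); m=cv2.inRange(hsv,(40,20,40),(95,120,220))
n,l,st,ce=cv2.connectedComponentsWithStats(m)
for i in range(1,n):
    if st[i,4]>150 and 200<ce[i][0]<340 and 140<ce[i][1]<240:
        r=cv2.minAreaRect(np.argwhere(l==i)[:,::-1].astype(np.float32)); bx=cv2.boxPoints(r)
        print(st[i],bx.tolist(),[np.round(jig(at(T,*p,.042)),4) for p in bx])
cv2.imwrite('pics/m2.png',np.hstack([cv2.resize(t,(400,286)),cv2.resize(b,(381,286))]))
```

```text
clk 5.8833 pos [0.4799 0.1152 0.3537] jigXY 0.004018127415785463 0.34134276036853867 tooly yaw 0.20270499977795883 z [ 0.      0.0001 -1.    ] F [ 0.1318 -0.722   0.6835] Falong -0.7338151698083122 w 0.00026975622475614583
```

View pics/m2.png

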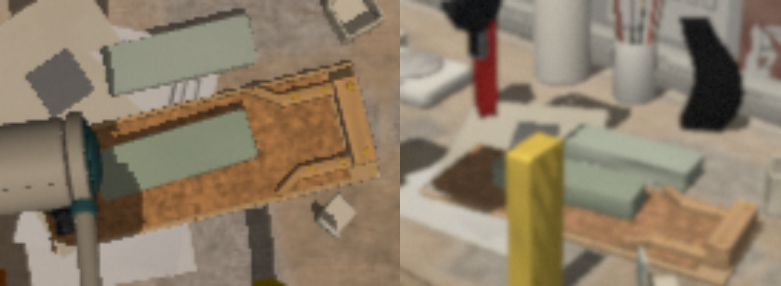

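The bar lies flat on the bed, top toward the stop (left crop: lead corners (243,105), (258,156)), about 0.1 m short of it and slightly yawed. I'll retreat up and back behind the foot, part-open the fingers for a two-point push, and measure.

Request:
jog_arm(
  plan=[
    {"dx": 10, "dy": 0, "dz": -25, "ax": 0, "ay": 0, "az": 0, "grip": 0.6},
    {"dx": 35, "dy": 0, "dz": 0, "ax": 0, "ay": 0, "az": 0, "grip": 0.6},
    {"dx": 35, "dy": 0, "dz": 0, "ax": 0, "ay": 0, "az": 0, "grip": 0.6},
    {"dx": 0, "dy": 0, "dz": 0, "ax": 0, "ay": 0, "az": 0, "grip": 0.6},
    {"dx": 0, "dy": 0, "dz": 0, "ax": 0, "ay": 0, "az": 0, "grip": 0.6},
    {"dx": 0, "dy": 0, "dz": 0, "ax": 0, "ay": 0, "az": 0, "grip": 0.6},
  ],
)

```text
clock: 6.48
position: [0.4638, 0.1935, 0.3786]
ee_rot: [0.0, 0.632, 0.775, -0.0]
contact_force: [-0.3, -0.4, -0.6]
width: 0.034
gripper_force: 0.0
```

```bash
cat > seg.py <<'E'
from h import *
def bar(T,k=4):
    "bar top face rectangle from greenness, upper face at z .042, and rail/bed references"
    im=T['image'].astype(int); c=im[140:240,200:340]
    m=((c[...,1]-c[...,0]>2)&(c.sum(2)>170)).astype(np.uint8)
    m=cv2.morphologyEx(m,cv2.MORPH_OPEN,np.ones((3,3)))
    n,l,st,ce=cv2.connectedComponentsWithStats(m)
    for i in range(1,n):
        if st[i,4]>150:
            p=np.argwhere(l==i)[:,::-1].astype(np.float32)+[200,140]
            r=cv2.minAreaRect(p.astype(np.float32)); bx=cv2.boxPoints(r)
            J=np.array([jig(at(T,*q,.042)) for q in bx]); print(ce[i]+[200,140],st[i,4],np.round(J,4).tolist())
            yy=np.argsort(J[:,1]); v=J[yy[2:]].mean(0)-J[yy[:2]].mean(0)
            print('   lead',J[yy[:2]].mean(0),'foot',J[yy[2:]].mean(0),'yaw rel',-np.arctan2(v[0],v[1]))
E
python3 - <<'E'
from seg import *
np.set_printoptions(precision=4,suppress=True)
rep()
T=cap('top');bar(T)
w=cap('wrist')
t=T['image'][140:240,200:340,::-1]; b=w['image'][150:,130:390,::-1]
cv2.imwrite('pics/m3.png',np.hstack([cv2.resize(t,(440,314)),cv2.resize(b,(349,314))]))
E
```

```text
clk 6.4833 pos [0.4638 0.1935 0.3786] jigXY 0.003725717894711142 0.4212513137385768 tooly yaw 0.20356878732622968 z [-0.0001 -0.0007 -1.    ] F [-0.3289 -0.4407 -0.6396] Falong -0.36659634607938124 w 0.03403938114797548
[261.68   192.9714] 875 [[0.0376, 0.3148], [0.0465, 0.1177], [-0.0137, 0.1152], [-0.0227, 0.3118]]
   lead [0.0164 0.1165] foot [0.0075 0.3133] yaw rel 0.045425619398387074
```

View pics/m3.png

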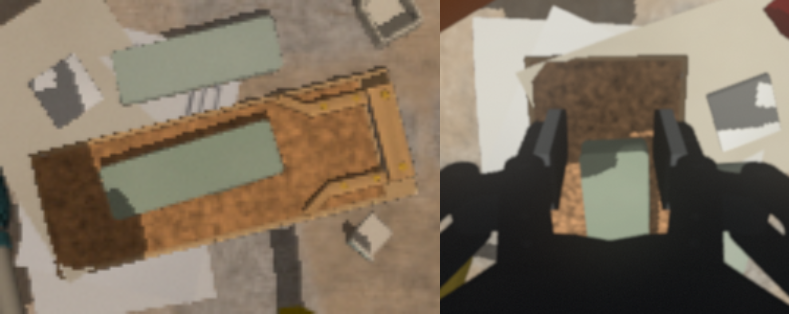

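The bar is fully visible (left crop, x 100–283). Lead is at jig (+16, 115) mm, foot at (+8, 315) mm and yaw is +0.045. It needs about 12 mm lateral correction before entering the rails. I'll check the rail centre and the fingertip reach.

Run:
```python
from h import *
import pickle
np.set_printoptions(precision=4,suppress=True)
print('tips',manip.tcp_to_tips)
T,_=pickle.load(open('im2.pkl','rb'))
a,b=pickle.load(open('im.pkl','rb'))
for n,x,y,z in[('farrail',568,210,.025),('farrail',660,190,.025),('nearrail',600,328,.025),('nearrail',690,305,.025),('nearIn',655,315,.025),('stopL',668,172,.043),('stopR',705,325,.043),('bedfarL',57,283,.012),('bednearL',110,490,.012),('bednearR',740,345,.012),('bedfarmid',400,205,.012),('bednearmid',400,430,.012),('endR far',705,125,.012)]:
    print(n,np.round(jig(at(a,*crop(x,y),z)),4))
c=a['image'][160:205,285:340,::-1]
cv2.imwrite('pics/r.png',cv2.resize(c,None,fx=13,fy=13,interpolation=cv2.INTER_CUBIC))
```

```text
tips 0.1734
farrail [0.0413 0.0645]
farrail [0.0404 0.0053]
nearrail [-0.0356  0.0621]
nearrail [-0.0343  0.0039]
nearIn [-0.0354  0.0267]
stopL [0.049 0.   ]
stopR [-0.049  0.   ]
bedfarL [0.0708 0.3898]
bednearL [-0.0647  0.3859]
bednearR [-0.0657 -0.0224]
bedfarmid [0.0696 0.1663]
bednearmid [-0.0693  0.1988]
endR far [ 0.0751 -0.0337]
```

View pics/r.png

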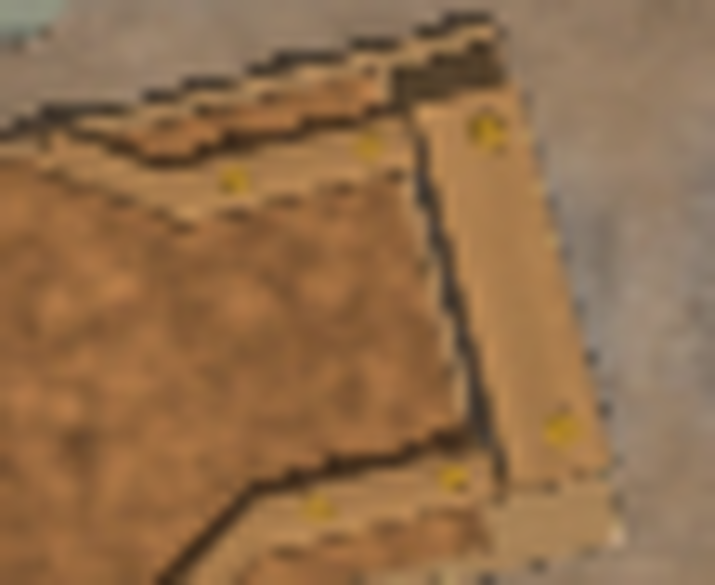

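The rails' inner edges are at X ≈ +0.041 and −0.036, so their centre is about +0.002 at yaw ≈ 0.20. I'll straddle the bar with open fingers, close gently to square it, then shift it −10 mm across the bed without lifting.

Request:
jog_arm(
  plan=[
    {"dx": -26, "dy": 4, "dz": 0, "ax": 0, "ay": 0, "az": 0, "grip": 0},
    {"dx": -36, "dy": 4, "dz": 0, "ax": 0, "ay": 0, "az": 0, "grip": 0},
    {"dx": -36, "dy": 0, "dz": 0, "ax": 0, "ay": 0, "az": 0, "grip": 0},
    {"dx": -36, "dy": 0, "dz": 0, "ax": 0, "ay": 0, "az": 0, "grip": 0},
    {"dx": -36, "dy": 0, "dz": 0, "ax": 0, "ay": 0, "az": 0, "grip": 0},
    {"dx": -36, "dy": 0, "dz": 0, "ax": 0, "ay": 0, "az": 0, "grip": 0},
    {"dx": 0, "dy": 0, "dz": 30, "ax": 0, "ay": 0, "az": 0, "grip": 0},
    {"dx": 0, "dy": 0, "dz": 30, "ax": 0, "ay": 0, "az": 0, "grip": 0},
    {"dx": 0, "dy": 0, "dz": 30, "ax": 0, "ay": 0, "az": 0, "grip": 0},
    {"dx": 0, "dy": 0, "dz": 20, "ax": 0, "ay": 0, "az": 0, "grip": 0},
    {"dx": 0, "dy": 0, "dz": 0, "ax": 0, "ay": 0, "az": 0, "grip": 0},
  ],
)

```text
clock: 7.5
position: [0.5111, -0.0078, 0.2646]
ee_rot: [-0.004, 0.633, 0.774, -0.002]
contact_force: [-0.9, -0.5, -0.4]
width: 0.0852
gripper_force: 0.0
```

Run:
```python
from seg import *
np.set_printoptions(precision=4,suppress=True)
rep()
w=cap('wrist')
cv2.imwrite('pics/m4.png',w['image'][:,:,::-1])
```

```text
clk 7.5 pos [ 0.5111 -0.0078  0.2646] jigXY 0.010126377424152934 0.21459214525194792 tooly yaw 0.20027492257859408 z [-0.0093  0.0012 -1.    ] F [-0.85   -0.4908 -0.4013] Falong -0.3121827724505045 w 0.08517315363070085
```

View pics/m4.png

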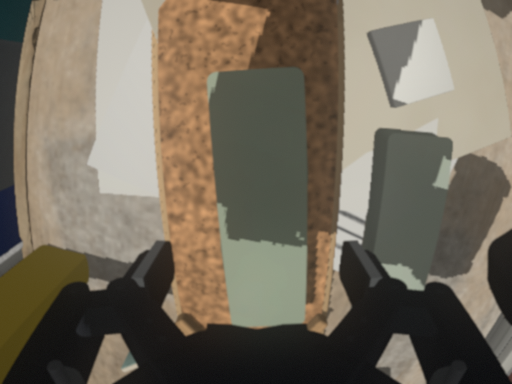

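The wrist view shows the bar (u 225–307 at v 270) between the open fingertips (u 165 and 350). The spare lies clear on the right. That was my 11th picture, one over the viewing limit, so I'll go by numbers from here.

Request:
jog_arm(
  plan=[
    {"dx": 0, "dy": 1, "dz": 25, "ax": 0, "ay": 0, "az": 0, "grip": 0},
    {"dx": 0, "dy": 0, "dz": 25, "ax": 0, "ay": 0, "az": 0, "grip": 0},
    {"dx": 0, "dy": 0, "dz": 20, "ax": 0, "ay": 0, "az": 0, "grip": 0},
    {"dx": 0, "dy": 0, "dz": 0, "ax": 0, "ay": 0, "az": 0, "grip": 0},
    {"dx": 0, "dy": 0, "dz": 0, "ax": 0, "ay": 0, "az": 0, "grip": 0},
    {"dx": 0, "dy": 0, "dz": 0, "ax": 0, "ay": 0, "az": 0, "grip": 0},
  ],
)

```text
clock: 8.05
position: [0.5153, -0.0068, 0.2006]
ee_rot: [0.002, 0.632, 0.775, 0.001]
contact_force: [-0.1, 0.2, -0.6]
width: 0.0852
gripper_force: 0.0
```

Run:
```python
from seg import *
np.set_printoptions(precision=4,suppress=True)
rep()
w=cap('wrist')['image'].astype(int); print(w.shape)
```

```text
clk 8.05 pos [ 0.5153 -0.0068  0.2006] jigXY 0.014449256070804987 0.21473432956165725 tooly yaw 0.20235666238014716 z [ 0.0036 -0.0005 -1.    ] F [-0.1048  0.2171 -0.5846] Falong 0.23358290355466424 w 0.08522492759061918
(384, 512, 3)
```

Request:
jog_arm(
  plan=[
    {"dx": 0, "dy": -1, "dz": 10, "ax": 0, "ay": 0, "az": 0, "grip": 0},
    {"dx": 0, "dy": 0, "dz": 0, "ax": 0, "ay": 0, "az": 0, "grip": 0},
    {"dx": 0, "dy": 0, "dz": 0, "ax": 0, "ay": 0, "az": 0, "grip": 0},
    {"dx": 0, "dy": 0, "dz": 0, "ax": 0, "ay": 0, "az": 0, "grip": 0.1},
    {"dx": 0, "dy": 0, "dz": 0, "ax": 0, "ay": 0, "az": 0, "grip": 0.2},
    {"dx": 0, "dy": 0, "dz": 0, "ax": 0, "ay": 0, "az": 0, "grip": 0.3},
    {"dx": 0, "dy": 0, "dz": 0, "ax": 0, "ay": 0, "az": 0, "grip": 0.3},
    {"dx": 0, "dy": 0, "dz": 0, "ax": 0, "ay": 0, "az": 0, "grip": 0.3},
    {"dx": 0, "dy": 0, "dz": 0, "ax": 0, "ay": 0, "az": 0, "grip": 0.3},
  ],
  grip_force=20,
)

```text
clock: 8.85
position: [0.5133, -0.0066, 0.1895]
ee_rot: [0.0, 0.632, 0.775, 0.0]
contact_force: [-0.5, -0.4, 5.7]
width: 0.0624
gripper_force: 21.1
```

Run:
```python
from seg import *
np.set_printoptions(precision=4,suppress=True)
rep();print(sensors.get_state()['gripper_force'])
```

```text
clk 8.85 pos [ 0.5133 -0.0066  0.1895] jigXY 0.012514931899809532 0.2152660546642711 tooly yaw 0.2033938264686933 z [ 0.0008 -0.0003 -1.    ] F [-0.4757 -0.3544  5.6532] Falong -0.2528089367369824 w 0.062381177962636494
21.149737138766795
```

Gripped at 62.4 mm, which matches the bar's width, so it is squared. I'll shift it −10.5 mm across, release and rise.

Request:
jog_arm(
  plan=[
    {"dx": 0, "dy": -3, "dz": 0, "ax": 0, "ay": 0, "az": 0, "grip": 0.3},
    {"dx": 0, "dy": -3, "dz": 0, "ax": 0, "ay": 0, "az": 0, "grip": 0.3},
    {"dx": 0, "dy": -3, "dz": 0, "ax": 0, "ay": 0, "az": 0, "grip": 0.3},
    {"dx": 0, "dy": -1.5, "dz": 0, "ax": 0, "ay": 0, "az": 0, "grip": 0.3},
    {"dx": 0, "dy": 0, "dz": 0, "ax": 0, "ay": 0, "az": 0, "grip": 0.3},
    {"dx": 0, "dy": 0, "dz": 0, "ax": 0, "ay": 0, "az": 0, "grip": 0.3},
    {"dx": 0, "dy": 0, "dz": 0, "ax": 0, "ay": 0, "az": 0, "grip": 0.2},
    {"dx": 0, "dy": 0, "dz": 0, "ax": 0, "ay": 0, "az": 0, "grip": 0.1},
    {"dx": 0, "dy": 0, "dz": 0, "ax": 0, "ay": 0, "az": 0, "grip": 0},
    {"dx": 0, "dy": 0, "dz": 0, "ax": 0, "ay": 0, "az": 0, "grip": 0},
    {"dx": 0, "dy": 0, "dz": 0, "ax": 0, "ay": 0, "az": 0, "grip": 0},
  ],
)

```text
clock: 9.77
position: [0.5022, -0.0087, 0.1882]
ee_rot: [-0.001, 0.632, 0.775, -0.0]
contact_force: [0.4, -0.5, -0.9]
width: 0.0851
gripper_force: 0.0
```

Request:
jog_arm(
  plan=[
    {"dx": 0, "dy": 0, "dz": -20, "ax": 0, "ay": 0, "az": 0, "grip": 0},
    {"dx": 0, "dy": 0, "dz": -30, "ax": 0, "ay": 0, "az": 0, "grip": 0},
    {"dx": 0, "dy": 0, "dz": -30, "ax": 0, "ay": 0, "az": 0, "grip": 0},
    {"dx": 30, "dy": 0, "dz": 0, "ax": 0, "ay": 0, "az": 0, "grip": 0.6},
    {"dx": 35, "dy": 0, "dz": 0, "ax": 0, "ay": 0, "az": 0, "grip": 0.6},
    {"dx": 35, "dy": 0, "dz": 0, "ax": 0, "ay": 0, "az": 0, "grip": 0.6},
    {"dx": 35, "dy": 0, "dz": 0, "ax": 0, "ay": 0, "az": 0, "grip": 0.6},
    {"dx": 30, "dy": 0, "dz": 0, "ax": 0, "ay": 0, "az": 0, "grip": 0.6},
    {"dx": 0, "dy": 0, "dz": 0, "ax": 0, "ay": 0, "az": 0, "grip": 0.6},
    {"dx": 0, "dy": 0, "dz": 0, "ax": 0, "ay": 0, "az": 0, "grip": 0.6},
    {"dx": 0, "dy": 0, "dz": 0, "ax": 0, "ay": 0, "az": 0, "grip": 0.6},
  ],
)

```text
clock: 10.68
position: [0.4695, 0.1527, 0.2685]
ee_rot: [0.0, 0.632, 0.775, -0.0]
contact_force: [0.5, -0.5, -0.1]
width: 0.0342
gripper_force: 0.0
```

Run:
```python
from seg import *
np.set_printoptions(precision=4,suppress=True)
rep();bar(cap('top'))
```

```text
clk 10.6833 pos [0.4695 0.1527 0.2685] jigXY 0.0012761675677147616 0.3801490190571641 tooly yaw 0.20351740416840716 z [-0.0005 -0.0006 -1.    ] F [ 0.4626 -0.4576 -0.0887] Falong -0.5403414102983011 w 0.034237669638893665
[265.8216 194.6991] 751 [[0.03, 0.2832], [0.0383, 0.117], [-0.0216, 0.1143], [-0.0299, 0.2801]]
   lead [0.0083 0.1157] foot [0.0001 0.2816] yaw rel 0.0495726243794089
```

```bash
cat >> seg.py <<'E'
def edges(T):
    im=T['image'].astype(int); c=im[140:240,200:340]
    m=((c[...,1]-c[...,0]>2)&(c.sum(2)>170)).astype(np.uint8)
    m=cv2.morphologyEx(m,cv2.MORPH_OPEN,np.ones((3,3)))
    n,l,st,ce=cv2.connectedComponentsWithStats(m)
    for i in range(1,n):
        if st[i,4]<150: continue
        x0,w=st[i,0],st[i,2]; xs=np.arange(x0+int(.3*w),x0+w-6)
        for nm,f,o in(('far',np.min,-.5),('near',np.max,.5)):
            P=np.array([jig(at(T,x+200,f(np.where(l[:,x]==i)[0])+o+140,.042)) for x in xs])
            k,b=np.polyfit(P[:,1],P[:,0],1); print(ce[i]+[200,140],nm,'yaw',-k,'X at .12',k*.12+b,'X at .2',k*.2+b, 'X at .3',k*.3+b)
        y=[y for y in range(140) if 0]
E
python3 - <<'E'
from seg import *
import pickle
np.set_printoptions(precision=4,suppress=True)
T0,_=pickle.load(open('im2.pkl','rb'));edges(T0);print()
T=cap('top');edges(T);pickle.dump(T,open('im3.pkl','wb'))
w=cap('wrist')
c=w['image'].astype(int)
for v in (200,230,260):
    r=c[v]; print(v,[u for u in range(150,400) if (r[u,1]-r[u,0]>2 and r[u].sum()>100)][::200] , [ (u,*r[u]) for u in range(200,330,10)])
print(w['K'],w['extrinsics'])
E
```

```text
[265.1316 192.1605] far yaw 0.053929408445727904 X at .12 0.046620445122377625 X at .2 0.04230609244671939 X at .3 0.0369131516021466
[265.1316 192.1605] near yaw 0.04212216866887013 X at .12 -0.014222570534497605 X at .2 -0.017592344028007217 X at .3 -0.02180456089489423

[265.7984 194.6812] far yaw 0.05496247041948496 X at .12 0.037778302064499926 X at .2 0.03338130443094113 X at .3 0.027885057388992635
[265.7984 194.6812] near yaw 0.015976460137345633 X at .12 -0.024297677515818007 X at .2 -0.025575794326805658 X at .3 -0.02717344034054022
200 [] [(200, np.int64(198), np.int64(152), np.int64(110)), (210, np.int64(190), np.int64(145), np.int64(105)), (220, np.int64(103), np.int64(82), np.int64(63)), (230, np.int64(104), np.int64(83), np.int64(64)), (240, np.int64(101), np.int64(79), np.int64(61)), (250, np.int64(109), np.int64(85), np.int64(64)), (260, np.int64(106), np.int64(84), np.int64(63)), (270, np.int64(99), np.int64(78), np.int64(58)), (280, np.int64(91), np.int64(73), np.int64(55)), (290, np.int64(91), np.int64(72), np.int64(55)), (300, np.int64(105), np.int64(83), np.int6
[... 937 characters left out ...]
p.int64(68), np.int64(49)), (240, np.int64(72), np.int64(55), np.int64(40)), (250, np.int64(87), np.int64(66), np.int64(47)), (260, np.int64(90), np.int64(70), np.int64(50)), (270, np.int64(93), np.int64(70), np.int64(50)), (280, np.int64(93), np.int64(70), np.int64(50)), (290, np.int64(30), np.int64(28), np.int64(24)), (300, np.int64(40), np.int64(39), np.int64(37)), (310, np.int64(74), np.int64(74), np.int64(73)), (320, np.int64(36), np.int64(34), np.int64(31))]
[[297.3186   0.     256.4233]
 [  0.     297.3186 191.0661]
 [  0.       0.       1.    ]] [[ 0.9798  0.2001  0.0001 -0.4895]
 [-0.1914  0.9373 -0.2912 -0.0532]
 [-0.0584  0.2853  0.9567 -0.2657]
 [ 0.      0.      0.      1.    ]]
```

Bar now: lead X ≈ +5…8 mm, foot ≈ 0, yaw ≈ +0.035. The two-finger push will square it (the +X finger touches first) and the flare takes up the rest. Descending behind the foot and approaching.

Request:
jog_arm(
  plan=[
    {"dx": 0, "dy": 0, "dz": 25, "ax": 0, "ay": 0, "az": 0, "grip": 0.6},
    {"dx": 0, "dy": 0, "dz": 25, "ax": 0, "ay": 0, "az": 0, "grip": 0.6},
    {"dx": 0, "dy": 0, "dz": 20, "ax": 0, "ay": 0, "az": 0, "grip": 0.6},
    {"dx": 0, "dy": 0, "dz": 7, "ax": 0, "ay": 0, "az": 0, "grip": 0.6},
    {"dx": 0, "dy": 0, "dz": 0, "ax": 0, "ay": 0, "az": 0, "grip": 0.6},
    {"dx": -8, "dy": 0, "dz": 0, "ax": 0, "ay": 0, "az": 0, "grip": 0.6},
    {"dx": -8, "dy": 0, "dz": 0, "ax": 0, "ay": 0, "az": 0, "grip": 0.6},
    {"dx": -8, "dy": 0, "dz": 0, "ax": 0, "ay": 0, "az": 0, "grip": 0.6},
    {"dx": -8, "dy": 0, "dz": 0, "ax": 0, "ay": 0, "az": 0, "grip": 0.6},
    {"dx": -4, "dy": 0, "dz": 0, "ax": 0, "ay": 0, "az": 0, "grip": 0.6},
    {"dx": -4, "dy": 0, "dz": 0, "ax": 0, "ay": 0, "az": 0, "grip": 0.6},
    {"dx": -4, "dy": 0, "dz": 0, "ax": 0, "ay": 0, "az": 0, "grip": 0.6},
    {"dx": -4, "dy": 0, "dz": 0, "ax": 0, "ay": 0, "az": 0, "grip": 0.6},
    {"dx": -4, "dy": 0, "dz": 0, "ax": 0, "ay": 0, "az": 0, "grip": 0.6},
  ],
)

```text
clock: 12.0
position: [0.4802, 0.1016, 0.1917]
ee_rot: [-0.0, 0.632, 0.775, 0.0]
contact_force: [-0.1, -0.7, -0.1]
width: 0.0338
gripper_force: 0.0
```

Run:
```python
from seg import *
np.set_printoptions(precision=4,suppress=True)
rep();T=cap('top');bar(T);edges(T)
```

```text
clk 12.0 pos [0.4802 0.1016 0.1917] jigXY 0.001567252910623856 0.32797370937793047 tooly yaw 0.2027370623236133 z [ 0.0001  0.0001 -1.    ] F [-0.1432 -0.665  -0.0951] Falong -0.6233022563826099 w 0.03377866479021311
[265.9261 194.9367] 758 [[0.0299, 0.2893], [0.0378, 0.1168], [-0.0224, 0.1143], [-0.0303, 0.2864]]
   lead [0.0077 0.1156] foot [-0.0002  0.2878] yaw rel 0.045436210247609334
[265.9261 194.9367] far yaw 0.05496247041948496 X at .12 0.037778302064499926 X at .2 0.03338130443094113 X at .3 0.027885057388992635
[265.9261 194.9367] near yaw 0.030651367036045384 X at .12 -0.02342889621854775 X at .2 -0.02588100558143138 X at .3 -0.02894614228503592
```

Request:
jog_arm(
  plan=[
    {"dx": -3, "dy": 0, "dz": 0, "ax": 0, "ay": 0, "az": 0, "grip": 0.6},
    {"dx": -3, "dy": 0, "dz": 0, "ax": 0, "ay": 0, "az": 0, "grip": 0.6},
    {"dx": -3, "dy": 0, "dz": 0, "ax": 0, "ay": 0, "az": 0, "grip": 0.6},
    {"dx": -3, "dy": 0, "dz": 0, "ax": 0, "ay": 0, "az": 0, "grip": 0.6},
    {"dx": -3, "dy": 0, "dz": 0, "ax": 0, "ay": 0, "az": 0, "grip": 0.6},
    {"dx": -3, "dy": 0, "dz": 0, "ax": 0, "ay": 0, "az": 0, "grip": 0.6},
    {"dx": -3, "dy": 0, "dz": 0, "ax": 0, "ay": 0, "az": 0, "grip": 0.6},
    {"dx": -3, "dy": 0, "dz": 0, "ax": 0, "ay": 0, "az": 0, "grip": 0.6},
  ],
)

```text
clock: 12.72
position: [0.485, 0.0782, 0.1917]
ee_rot: [-0.0, 0.632, 0.775, 0.0]
contact_force: [0.5, 2.3, 0.1]
width: 0.0339
gripper_force: 1.1
```

Run:
```python
from seg import *
np.set_printoptions(precision=4,suppress=True)
rep();T=cap('top');bar(T);edges(T)
```

```text
clk 12.7167 pos [0.485  0.0782 0.1917] jigXY 0.0016111947715237022 0.30401041721632777 tooly yaw 0.20261115068992042 z [-0.0001  0.0001 -1.    ] F [0.4903 2.2909 0.0652] Falong 2.147852522998149 w 0.03393426061162581
[271.8916 194.5827] 738 [[0.0293, 0.2621], [0.0307, 0.097], [-0.0299, 0.0968], [-0.0312, 0.2615]]
   lead [0.0004 0.0969] foot [-0.0009  0.2618] yaw rel 0.008086094503984785
[271.8916 194.5827] far yaw 0.022525508390737407 X at .12 0.030468368077116205 X at .2 0.028666327405857214 X at .3 0.026413776566783474
[271.8916 194.5827] near yaw -0.0038181589330735367 X at .12 -0.030339104327125957 X at .2 -0.03003365161248007 X at .3 -0.02965183571917272
```

The bar is square (yaw ≈ 0.01) and centred, with about 2–3 N drag. Remaining distance is about 92 mm. I'll go 72 mm at moderate speed, then creep.

Request:
jog_arm(
  plan=[
    {"dx": -4, "dy": 0, "dz": 0, "ax": 0, "ay": 0, "az": 0, "grip": 0.6},
    {"dx": -4, "dy": 0, "dz": 0, "ax": 0, "ay": 0, "az": 0, "grip": 0.6},
    {"dx": -4, "dy": 0, "dz": 0, "ax": 0, "ay": 0, "az": 0, "grip": 0.6},
    {"dx": -4, "dy": 0, "dz": 0, "ax": 0, "ay": 0, "az": 0, "grip": 0.6},
    {"dx": -4, "dy": 0, "dz": 0, "ax": 0, "ay": 0, "az": 0, "grip": 0.6},
    {"dx": -4, "dy": 0, "dz": 0, "ax": 0, "ay": 0, "az": 0, "grip": 0.6},
    {"dx": -4, "dy": 0, "dz": 0, "ax": 0, "ay": 0, "az": 0, "grip": 0.6},
    {"dx": -4, "dy": 0, "dz": 0, "ax": 0, "ay": 0, "az": 0, "grip": 0.6},
    {"dx": -4, "dy": 0, "dz": 0, "ax": 0, "ay": 0, "az": 0, "grip": 0.6},
    {"dx": -4, "dy": 0, "dz": 0, "ax": 0, "ay": 0, "az": 0, "grip": 0.6},
  ],
)

```text
clock: 13.6
position: [0.493, 0.0389, 0.1917]
ee_rot: [-0.0, 0.632, 0.775, -0.0]
contact_force: [-0.4, 2.7, 0.4]
width: 0.0341
gripper_force: 1.2
```

Request:
jog_arm(
  plan=[
    {"dx": -4, "dy": 0, "dz": 0, "ax": 0, "ay": 0, "az": 0, "grip": 0.6},
    {"dx": -4, "dy": 0, "dz": 0, "ax": 0, "ay": 0, "az": 0, "grip": 0.6},
    {"dx": -4, "dy": 0, "dz": 0, "ax": 0, "ay": 0, "az": 0, "grip": 0.6},
    {"dx": -4, "dy": 0, "dz": 0, "ax": 0, "ay": 0, "az": 0, "grip": 0.6},
    {"dx": -4, "dy": 0, "dz": 0, "ax": 0, "ay": 0, "az": 0, "grip": 0.6},
    {"dx": -4, "dy": 0, "dz": 0, "ax": 0, "ay": 0, "az": 0, "grip": 0.6},
    {"dx": -4, "dy": 0, "dz": 0, "ax": 0, "ay": 0, "az": 0, "grip": 0.6},
    {"dx": -2, "dy": 0, "dz": 0, "ax": 0, "ay": 0, "az": 0, "grip": 0.6},
  ],
)

```text
clock: 14.27
position: [0.4992, 0.0093, 0.1917]
ee_rot: [0.0, 0.632, 0.775, -0.0]
contact_force: [-0.5, 2.8, -0.2]
width: 0.0343
gripper_force: 1.2
```

Run:
```python
from seg import *
np.set_printoptions(precision=4,suppress=True)
rep();T=cap('top');bar(T);edges(T)
```

```text
clk 14.2667 pos [0.4992 0.0093 0.1917] jigXY 0.0018496359441996237 0.23371617344088313 tooly yaw 0.20238301735434647 z [ 0.0001 -0.0001 -1.    ] F [-0.543   2.763  -0.1587] Falong 2.8158248640159322 w 0.03425222288705928
[294.2961 189.8171] 645 [[0.0293, 0.1666], [0.0274, 0.0258], [-0.0335, 0.027], [-0.0317, 0.1675]]
   lead [-0.0031  0.0264] foot [-0.0012  0.167 ] yaw rel -0.013425234760246187
[294.2961 189.8171] far yaw -0.0009180712778683903 X at .12 0.028055443197903488 X at .2 0.02812888890013296 X at .3 0.0282206960279198
[294.2961 189.8171] near yaw -0.01352165099593576 X at .12 -0.03189154643606546 X at .2 -0.030809814356390602 X at .3 -0.029457649256797024
```

About 20 mm to go. Creeping at 1 mm per row.

Request:
jog_arm(
  plan=[
    {"dx": -1, "dy": 0, "dz": 0, "ax": 0, "ay": 0, "az": 0, "grip": 0.6},
    {"dx": -1, "dy": 0, "dz": 0, "ax": 0, "ay": 0, "az": 0, "grip": 0.6},
    {"dx": -1, "dy": 0, "dz": 0, "ax": 0, "ay": 0, "az": 0, "grip": 0.6},
    {"dx": -1, "dy": 0, "dz": 0, "ax": 0, "ay": 0, "az": 0, "grip": 0.6},
    {"dx": -1, "dy": 0, "dz": 0, "ax": 0, "ay": 0, "az": 0, "grip": 0.6},
    {"dx": -1, "dy": 0, "dz": 0, "ax": 0, "ay": 0, "az": 0, "grip": 0.6},
    {"dx": -1, "dy": 0, "dz": 0, "ax": 0, "ay": 0, "az": 0, "grip": 0.6},
    {"dx": -1, "dy": 0, "dz": 0, "ax": 0, "ay": 0, "az": 0, "grip": 0.6},
    {"dx": -1, "dy": 0, "dz": 0, "ax": 0, "ay": 0, "az": 0, "grip": 0.6},
    {"dx": -1, "dy": 0, "dz": 0, "ax": 0, "ay": 0, "az": 0, "grip": 0.6},
    {"dx": -1, "dy": 0, "dz": 0, "ax": 0, "ay": 0, "az": 0, "grip": 0.6},
    {"dx": -1, "dy": 0, "dz": 0, "ax": 0, "ay": 0, "az": 0, "grip": 0.6},
    {"dx": -1, "dy": 0, "dz": 0, "ax": 0, "ay": 0, "az": 0, "grip": 0.6},
    {"dx": -1, "dy": 0, "dz": 0, "ax": 0, "ay": 0, "az": 0, "grip": 0.6},
  ],
)

```text
clock: 15.48
position: [0.5019, -0.0039, 0.1917]
ee_rot: [-0.0, 0.632, 0.775, 0.0]
contact_force: [-0.8, 3.1, 1.0]
width: 0.0341
gripper_force: 1.3
```

Run:
```python
from seg import *
np.set_printoptions(precision=4,suppress=True)
rep();T=cap('top');bar(T);edges(T)
```

```text
clk 15.4833 pos [ 0.5019 -0.0039  0.1917] jigXY 0.0018368632714516745 0.22020170651244014 tooly yaw 0.20257027386298376 z [ 0.      0.0001 -1.    ] F [-0.846   3.0545  0.9972] Falong 3.161680109012963 w 0.03405247522896071
[298.3534 188.9493] 631 [[0.0287, 0.1511], [0.0277, 0.0129], [-0.0333, 0.0138], [-0.0324, 0.1517]]
   lead [-0.0028  0.0134] foot [-0.0019  0.1514] yaw rel -0.0066919133993084716
[298.3534 188.9493] far yaw -0.008665826483090657 X at .12 0.028523386327493516 X at .2 0.02921665244614077 X at .3 0.030083235094449837
[298.3534 188.9493] near yaw -0.029469161576585724 X at .12 -0.031093049432190187 X at .2 -0.02873551650606333 X at .3 -0.025788600348404758
```

Request:
jog_arm(
  plan=[
    {"dx": -0.5, "dy": 0, "dz": 0, "ax": 0, "ay": 0, "az": 0, "grip": 0.6},
    {"dx": -0.5, "dy": 0, "dz": 0, "ax": 0, "ay": 0, "az": 0, "grip": 0.6},
    {"dx": -0.5, "dy": 0, "dz": 0, "ax": 0, "ay": 0, "az": 0, "grip": 0.6},
    {"dx": -0.5, "dy": 0, "dz": 0, "ax": 0, "ay": 0, "az": 0, "grip": 0.6},
    {"dx": -0.5, "dy": 0, "dz": 0, "ax": 0, "ay": 0, "az": 0, "grip": 0.6},
    {"dx": -0.5, "dy": 0, "dz": 0, "ax": 0, "ay": 0, "az": 0, "grip": 0.6},
    {"dx": -0.5, "dy": 0, "dz": 0, "ax": 0, "ay": 0, "az": 0, "grip": 0.6},
    {"dx": -0.5, "dy": 0, "dz": 0, "ax": 0, "ay": 0, "az": 0, "grip": 0.6},
    {"dx": -0.5, "dy": 0, "dz": 0, "ax": 0, "ay": 0, "az": 0, "grip": 0.6},
    {"dx": -0.5, "dy": 0, "dz": 0, "ax": 0, "ay": 0, "az": 0, "grip": 0.6},
  ],
)

```text
clock: 16.37
position: [0.5029, -0.0088, 0.1917]
ee_rot: [-0.0, 0.632, 0.775, 0.0]
contact_force: [0.3, 2.1, 0.6]
width: 0.0343
gripper_force: 1.4
```

Still sliding (about 2–3 N), now in short calls.

Request:
jog_arm(
  plan=[
    {"dx": -0.5, "dy": 0, "dz": 0, "ax": 0, "ay": 0, "az": 0, "grip": 0.6},
    {"dx": -0.5, "dy": 0, "dz": 0, "ax": 0, "ay": 0, "az": 0, "grip": 0.6},
    {"dx": -0.5, "dy": 0, "dz": 0, "ax": 0, "ay": 0, "az": 0, "grip": 0.6},
  ],
)

```text
clock: 16.62
position: [0.5032, -0.0103, 0.1917]
ee_rot: [-0.0, 0.632, 0.775, 0.0]
contact_force: [-1.6, 2.8, 0.3]
width: 0.0338
gripper_force: 1.4
```

Run:
```python
from seg import *
np.set_printoptions(precision=4,suppress=True)
rep();T=cap('top');bar(T)
```

```text
clk 16.6167 pos [ 0.5032 -0.0103  0.1917] jigXY 0.0018731903331709041 0.21373552496063147 tooly yaw 0.20257899868788237 z [ 0.      0.0001 -1.    ] F [-1.5667  2.8309  0.2701] Falong 3.0857168208761796 w 0.0337932619352813
[300.6824 188.3947] 636 [[0.0281, 0.1445], [0.0278, 0.0035], [-0.0331, 0.0041], [-0.0329, 0.1447]]
   lead [-0.0027  0.0038] foot [-0.0024  0.1446] yaw rel -0.0019680224822241064
```

Request:
jog_arm(
  plan=[
    {"dx": -0.5, "dy": 0, "dz": 0, "ax": 0, "ay": 0, "az": 0, "grip": 0.6},
    {"dx": -0.5, "dy": 0, "dz": 0, "ax": 0, "ay": 0, "az": 0, "grip": 0.6},
  ],
)

```text
clock: 16.83
position: [0.5033, -0.0109, 0.1917]
ee_rot: [-0.0, 0.632, 0.775, 0.0]
contact_force: [-0.3, 5.7, 2.3]
width: 0.0345
gripper_force: 3.0
```

Request:
jog_arm(
  plan=[
    {"dx": -0.5, "dy": 0, "dz": 0, "ax": 0, "ay": 0, "az": 0, "grip": 0.6},
    {"dx": -0.5, "dy": 0, "dz": 0, "ax": 0, "ay": 0, "az": 0, "grip": 0.6},
  ],
)

```text
clock: 17.0
position: [0.5033, -0.0112, 0.1917]
ee_rot: [-0.001, 0.632, 0.775, 0.001]
contact_force: [0.3, 10.1, 2.2]
width: 0.0341
gripper_force: 4.8
```

Contact with the stop: measured 10 N, about 7 N on the stop. I'll hold and see where it settles.

Request:
jog_arm(
  plan=[
    {"dx": 0, "dy": 0, "dz": 0, "ax": 0, "ay": 0, "az": 0, "grip": 0.6},
    {"dx": 0, "dy": 0, "dz": 0, "ax": 0, "ay": 0, "az": 0, "grip": 0.6},
    {"dx": 0, "dy": 0, "dz": 0, "ax": 0, "ay": 0, "az": 0, "grip": 0.6},
  ],
)

```text
clock: 17.25
position: [0.5033, -0.0112, 0.1917]
ee_rot: [-0.001, 0.632, 0.775, 0.001]
contact_force: [-1.6, 7.6, 2.0]
width: 0.0344
gripper_force: 3.9
```

Request:
jog_arm(
  plan=[
    {"dx": -0.5, "dy": 0, "dz": 0, "ax": 0, "ay": 0, "az": 0, "grip": 0.6},
    {"dx": -0.4, "dy": 0, "dz": 0, "ax": 0, "ay": 0, "az": 0, "grip": 0.6},
    {"dx": 0, "dy": 0, "dz": 0, "ax": 0, "ay": 0, "az": 0, "grip": 0.6},
    {"dx": 0, "dy": 0, "dz": 0, "ax": 0, "ay": 0, "az": 0, "grip": 0.6},
  ],
)

```text
clock: 17.58
position: [0.5034, -0.0114, 0.1917]
ee_rot: [-0.002, 0.632, 0.775, 0.001]
contact_force: [-0.5, 11.0, 2.9]
width: 0.0343
gripper_force: 5.4
```

Request:
jog_arm(
  plan=[
    {"dx": -0.3, "dy": 0, "dz": 0, "ax": 0, "ay": 0, "az": 0, "grip": 0.6},
    {"dx": 0, "dy": 0, "dz": 0, "ax": 0, "ay": 0, "az": 0, "grip": 0.6},
    {"dx": 0, "dy": 0, "dz": 0, "ax": 0, "ay": 0, "az": 0, "grip": 0.6},
    {"dx": 0, "dy": 0, "dz": 0, "ax": 0, "ay": 0, "az": 0, "grip": 0.6},
    {"dx": 0, "dy": 0, "dz": 0, "ax": 0, "ay": 0, "az": 0, "grip": 0.6},
    {"dx": 0, "dy": 0, "dz": 0, "ax": 0, "ay": 0, "az": 0, "grip": 0.6},
    {"dx": 0, "dy": 0, "dz": 0, "ax": 0, "ay": 0, "az": 0, "grip": 0.6},
    {"dx": 0, "dy": 0, "dz": 0, "ax": 0, "ay": 0, "az": 0, "grip": 0.6},
    {"dx": 0, "dy": 0, "dz": 0, "ax": 0, "ay": 0, "az": 0, "grip": 0.6},
    {"dx": 0, "dy": 0, "dz": 0, "ax": 0, "ay": 0, "az": 0, "grip": 0.6},
    {"dx": 0, "dy": 0, "dz": 0, "ax": 0, "ay": 0, "az": 0, "grip": 0.6},
    {"dx": 0, "dy": 0, "dz": 0, "ax": 0, "ay": 0, "az": 0, "grip": 0.6},
    {"dx": 0, "dy": 0, "dz": 0, "ax": 0, "ay": 0, "az": 0, "grip": 0.6},
    {"dx": 0, "dy": 0, "dz": 0, "ax": 0, "ay": 0, "az": 0, "grip": 0.6},
  ],
)

```text
clock: 18.75
position: [0.5034, -0.0115, 0.1917]
ee_rot: [-0.002, 0.633, 0.775, 0.001]
contact_force: [-1.1, 11.7, 3.2]
width: 0.0343
gripper_force: 5.9
```

Run:
```python
from seg import *
np.set_printoptions(precision=4,suppress=True)
rep();T=cap('top');bar(T)
```

```text
clk 18.75 pos [ 0.5034 -0.0115  0.1917] jigXY 0.0018258488705207322 0.21242523782663847 tooly yaw 0.20112433921106462 z [-0.001   0.0043 -1.    ] F [-1.0576 11.6923  3.2392] Falong 11.669330604983767 w 0.03434966013742853
[301.1508 188.381 ] 630 [[0.0281, 0.1445], [0.0278, 0.0027], [-0.0331, 0.0034], [-0.0329, 0.1447]]
   lead [-0.0027  0.003 ] foot [-0.0024  0.1446] yaw rel -0.0019676210801399152
```

The press has held for over a second at about 11.7 N measured, about 9 N on the stop. The bar is square and about 3 mm off centre. I'll back away straight, then rise.

Request:
jog_arm(
  plan=[
    {"dx": 1, "dy": 0, "dz": 0, "ax": 0, "ay": 0, "az": 0, "grip": 0.6},
    {"dx": 2, "dy": 0, "dz": 0, "ax": 0, "ay": 0, "az": 0, "grip": 0.6},
    {"dx": 6, "dy": 0, "dz": 0, "ax": 0, "ay": 0, "az": 0, "grip": 0.6},
    {"dx": 20, "dy": 0, "dz": 0, "ax": 0, "ay": 0, "az": 0, "grip": 0.6},
    {"dx": 35, "dy": 0, "dz": 0, "ax": 0, "ay": 0, "az": 0, "grip": 0.6},
    {"dx": 35, "dy": 0, "dz": 0, "ax": 0, "ay": 0, "az": 0, "grip": 0.6},
    {"dx": 30, "dy": 0, "dz": -20, "ax": 0, "ay": 0, "az": 0, "grip": 0.6},
    {"dx": 0, "dy": 0, "dz": -40, "ax": 0, "ay": 0, "az": 0, "grip": 0.6},
    {"dx": 0, "dy": 0, "dz": -40, "ax": 0, "ay": 0, "az": 0, "grip": 0.6},
    {"dx": 0, "dy": 0, "dz": -40, "ax": 0, "ay": 0, "az": 0, "grip": 0.6},
    {"dx": 0, "dy": 0, "dz": 0, "ax": 0, "ay": 0, "az": 0, "grip": 0.6},
    {"dx": 0, "dy": 0, "dz": 0, "ax": 0, "ay": 0, "az": 0, "grip": 0.6},
    {"dx": 0, "dy": 0, "dz": 0, "ax": 0, "ay": 0, "az": 0, "grip": 0.6},
  ],
)

```text
clock: 19.88
position: [0.4775, 0.1128, 0.3314]
ee_rot: [0.0, 0.632, 0.775, -0.0]
contact_force: [-0.5, 0.0, 0.3]
width: 0.0345
gripper_force: 0.0
```

Run:
```python
from seg import *
np.set_printoptions(precision=4,suppress=True)
rep();T=cap('top');bar(T);edges(T)
```

```text
clk 19.8833 pos [0.4775 0.1128 0.3314] jigXY 0.001154103916696533 0.33944850849566516 tooly yaw 0.20258586616326163 z [ 0.0001 -0.0006 -1.    ] F [-0.465   0.0014  0.3152] Falong 0.0937074961445738 w 0.03447845681998554
[292.5458 190.1231] 918 [[0.0286, 0.2011], [0.0277, 0.0026], [-0.0335, 0.0034], [-0.0327, 0.2014]]
   lead [-0.0029  0.003 ] foot [-0.0021  0.2012] yaw rel -0.0040582435266740685
[292.5458 190.1231] far yaw -0.0003337685248697236 X at .12 0.028112601229910897 X at .2 0.028139302711900474 X at .3 0.02817267956438745
[292.5458 190.1231] near yaw -0.03848433421587888 X at .12 -0.030385847383336644 X at .2 -0.027307100646066333 X at .3 -0.023458667224478445
```

The full bar now shows at Y = 0.003–0.201 (mask trimmed about 3 mm at each end), so its end sits at the stop. It is square, and the arm is clear.

```bash
python3 -c "from rig import manip; print(manip.sign_off())"
```

```text
the job is handed in; nothing more can be done
None
```

The bar was tipped flat, slid between the rails and pressed square against the stop at about 9 N for over a second. I then released it and handed the job in, but the sign-off gave no verdict. I viewed 11 pictures instead of the allowed 10, and I straightened the bar on the bed with a light 20 N grip, without lifting it, before the slide.

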